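# Work the barbed wedge loose from the pylon clamps

### The job

The orange wedge is stuck between the two black pylon clamps. Hold it by its head and pull it sideways, first towards one clamp and then towards the other, until both clamps have been pushed well back; then bring it to the middle, draw it straight up out of the clamps and stand it upright, toe down, in the empty metal stand, and let go.

Things in the scene. Friction and masses are not known exactly. Their poses are not given: they have to be found in the camera images.
- wedge: Orange arrowhead wedge (the blue one is a spare), 105 mm tall, 24 thick (x), 80 g. Origin: toe centre, z up. Width along y: toe 18, widening to barb 38 at height 28-32 with a square shoulder; neck 18 to 57; head to hold 26, height 57-105. Starts upright midway between the clamps, toe on the 10 thick floor of a fixed channel along its y, side walls to 50 above the bench, 3.5 clear of it.
- clamp_left (a joint): Black clamp on the wedge's starting +y side: distance pushed back along that y (m), 0 at start, max 0.015. 3 N friction, stays where left. Its nose (44.5-62 mm above bench) starts 1 mm from the neck and hooks over the barb: lifting is blocked until both clamps together are back over 18 mm and the wedge is mid-gap. A 14 mm side pull drives it back about 13 mm.
- clamp_right (a joint): The same for the black clamp on the wedge's starting -y side: it goes back towards that -y and its value grows as it does. The wedge's starting place is the middle. The wedge is clear of clamps and channel when its toe is 65 mm above the bench. Other things near the work, not listed, stand up to 110 mm tall: carry the wedge's toe higher than that.
- stand_empty: Empty aluminium stand, an open-topped pocket fixed to the bench: outside 56 (x) by 70 (y) by 46 mm high, inside 46 by 60, walls and floor 5 thick. Origin: centre of its underside, on the bench; z up. The wedge goes in toe down with its wide way (y) along the stand's y, either way round. A second such stand holds the blue spare wedge.
There are look-alikes about, which are no part of the job. Of the things like the wedge, leave any that is green or pink; of the rest the larger one is meant.

How it is judged:
On the way, in this order (a step that is already met when the one before it is completed fails the run):
1. the held wedge has pushed one clamp back by more than 3 mm (contact force between the fingers and wedge above 0.5 N and height (world z) of wedge below 0.03 m and value of joint any of clamp_left, clamp_right above 0.003 m), for 0.05 s.
2. the held wedge, still down in the channel, has pushed the other clamp back by more than 3 mm too (contact force between the fingers and wedge above 0.5 N and height (world z) of wedge below 0.03 m and value of joint each of clamp_left, clamp_right above 0.003 m), for 0.05 s.
3. the wedge has been drawn up out of the clamps, upright (contact force between the fingers and wedge above 0.5 N and height (world z) of wedge above 0.055 m and angle between wedge's own z axis and vertical below 0.6 rad), for 0.05 s.
At the end, for the whole second after the job is handed in: The orange wedge stands toe down in the pocket of the empty stand: its toe centre within 15 mm (stand x) and 23 mm (stand y) of the stand's centre, less than 18 mm above the bench, leaning less than 26 degrees, at rest and released (x of wedge in the frame of stand_empty between -0.015 and 0.015 m and y of wedge in the frame of stand_empty between -0.023 and 0.023 m and height (world z) of wedge below 0.018 m and angle between wedge's own z axis and vertical below 0.45 rad and linear speed of wedge below 0.02 m/s); the robot touches nothing.
It also fails if it takes over 53 s, if anything falls off the work surface, if the arm or the gripper's body presses on something with over 40 N, if the wrist force passes 120 N, or if a joint passes its speed limit or range.

### The arm

A 6-joint arm with a two-finger parallel gripper is mounted at the origin on the work surface. World frame = base frame: x ahead of the robot, y to its left, z up, the work surface at z = 0. Lengths are in m, angles in rad, forces in N, time in s.
With the tool pointing down it reaches from about 0.3 to 0.875 m from the base axis. Payload 6.4 kg.
Tool frame: the origin (TCP) lies between the finger pads; the fingertips stand ctrl.tip_extent ahead of it and the grasp point (between the pads) is the TCP (ctrl.tip_extent is the distance from the TCP to the fingertips, in m); z points along the fingers, y is the line along which they close (so a half turn about z gives the same grasp; the last joint's range is limited). The gripper opens to 85 mm and grips with 20 to 120 N. Pads are 22 mm wide; open, the fingers measure 114 mm over their backs; the gripper's body (76 mm by 85 mm) begins 54 mm behind the grasp point. The pads swing forward as they close: fully open they stand 13 mm farther back than shut.
Start: joints at [0.932, 0.181, 1.607, -0, 1.354, -0.206], TCP at [0.241, 0.522, 0.25] pointing down, gripper open.
Joint ranges: [-2.99, 2.99], [-0.89, 2.07], [0.3, 2.58], [-1.14, 4.28], [0, 2.63], [-3.12, 3.12]. Speed limits (rad/s): [2.57, 2.57, 3.01, 3.14, 3.14, 3.14].

### API

Orientations are given as a unit quaternion [w, x, y, z].
In Python, from bench import ctrl gives the robot as it stands.
- The arm moves only by the tool send_rows, never from a script. Its arguments are lists of equal length, an entry for each row: "dr": the turn, a rotation vector about the tool's x, y, z in units of 6 degrees (1.0 is 6 degrees), a list of three; "xyz": the shift along the tool's x, y, z in cm, a list of three; "jaw": the opening in per cent of the stroke, from 0 (shut) to 100 (fully open). In form: {"dr": [[wx, wy, wz], ...], "xyz": [[dx, dy, dz], ...], "jaw": [jaw, ...]}. A call has exactly 8 rows; each row is the pose to reach, as a shift and turn from the pose commanded when the call began, along the tool's axes at that moment; what a row does not reach only later rows make up. A row lasts 1/8 s, in which the tool goes at most 62.5 mm and 10.7 degrees, less where a joint would pass 70% of its speed; a pose out of reach is approached as far as the arm can. A call with a gripper value outside its range is refused whole. The fingers move at their own pace and stop on an object; the grip force is fixed at half the most. Time passes only in rows, so rows that repeat a pose let the fingers close, or fill a call up. It gives the time, the measured TCP pose, the force, the opening and the grip force at its end, in the units of the state.
- ctrl.get_obs(): the state, without advancing time (a new reading comes with each control period).
- ctrl.camera(name): name is "scene" or "top"; returns the picture (384x512x3 uint8, red, green, blue); there is no depth.
- ctrl.calibration(name): a dict with "camera_matrix" (3x3 intrinsics, pixels), "world_from_camera" (4x4, takes a point from camera to world coordinates). Camera axes: x right, y up, looking along -z (the intrinsics and any distortion apply to the point x, -y, -z); pixel columns grow to the right and rows downward; lengths in m; the calibration is good to about 2 mm. A picture is of the moment at which its call begins. calibration takes no time and is no camera call.
- ctrl.hand_in(): hands the job in; it is judged then, once.
The state is a dict: "time_s": time; "q": joint angles; "dq": joint speeds; "joint_efforts": joint torques, N m; "eef_pos": TCP position; "eef_rot": TCP orientation; "wrist_force": force on the tool from outside, world axes, zero at the start; "torque": the same for the moment, N m; "opening": opening from 0.0 (shut) to 1.0 (fully open); "grasp_force": force on a finger pad.
Only numpy, scipy, OpenCV 4.12 (cv2) and the standard library are available. Lean on these libraries where they do the work, as an engineer would, in place of code of your own. Each camera call takes 0.05 s, during which the arm holds its last target. There are 200 camera calls.

## Working session

There is one attempt and no reset: what is moved stays moved. The work goes in short steps, Python scripts to look and compute and a tool call to move; the robot and the scene stay as the last step left them, time stands still between calls to the robot, and variables do not carry over. Pictures are saved under pics/ and viewed, at most 10 in all, crops included, and the job is handed in when it is done.

Besides the shell and the picture viewer there is one more tool, called after "Emit:" as a command line: name --argument value ..., lists and objects as JSON in quotes. send_rows: Moves the arm, as the interface text tells. Its arguments: {"type":"object","properties":{"dr":{"type":"array","items":{"type":"array","items":{"type":"number"}}},"xyz":{"type":"array","items":{"type":"array","items":{"type":"number"}}},"jaw":{"type":"array","items":{"type":"number"}}},"required":["dr","xyz","jaw"]}

```bash
mkdir -p pics; cat > h.py <<'E'
import numpy as np, cv2
from bench import ctrl
def grab(n,f):
    im=ctrl.camera(n); cv2.imwrite('pics/'+f,im[:,:,::-1]); return im
def ray(n,u,v):
    c=ctrl.calibration(n);K=np.array(c['camera_matrix']);T=np.array(c['world_from_camera'])
    d=np.linalg.inv(K)@[u,v,1]; d=T[:3,:3]@[d[0],-d[1],-d[2]]; return T[:3,3],d
def on(n,u,v,z):
    o,d=ray(n,u,v); return o+d*(z-o[2])/d[2]
def proj(n,p):
    c=ctrl.calibration(n);K=np.array(c['camera_matrix']);T=np.linalg.inv(np.array(c['world_from_camera']))
    q=T[:3,:3]@p+T[:3,3]; q=K@[q[0],-q[1],-q[2]]; return q[:2]/q[2]
E
python3 - <<'E'
from h import *
a=grab('top','t0.png');b=grab('scene','s0.png')
cv2.imwrite('pics/t0.png',cv2.resize(a[:,:,::-1],(800,600),interpolation=2));cv2.imwrite('pics/s0.png',cv2.resize(b[:,:,::-1],(800,600),interpolation=2))
np.save('t0.npy',a);np.save('s0.npy',b)
for n in('top','scene'):
    c=ctrl.calibration(n);print({k:np.round(v,3).tolist() for k,v in c.items()})
o=ctrl.get_obs();print(o,ctrl.tip_extent)
E
```

```text
{'camera_matrix': [[374.411, 0.0, 250.636], [0.0, 374.411, 196.528], [0.0, 0.0, 1.0]], 'world_from_camera': [[0.009, 0.998, -0.058, 0.472], [-1.0, 0.009, 0.009, -0.019], [0.01, 0.058, 0.998, 0.815], [0.0, 0.0, 0.0, 1.0]]}
{'camera_matrix': [[428.404, 0.0, 254.777], [0.0, 428.404, 187.055], [0.0, 0.0, 1.0]], 'world_from_camera': [[-0.829, -0.341, 0.444, 0.883], [0.56, -0.495, 0.665, 0.478], [-0.007, 0.8, 0.601, 0.52], [0.0, 0.0, 0.0, 1.0]]}
{'time_s': 0.1, 'q': array([ 9.31698331e-01,  1.81456445e-01,  1.60791845e+00,  2.12753765e-06,
        1.35379873e+00, -2.06301995e-01]), 'dq': array([-0.0003279 , -0.00029356, -0.00355111,  0.00100295,  0.00035429,
        0.00057014]), 'joint_efforts': array([ 4.54682558e-04, -4.45873618e+01, -3.52236986e+01, -2.06208529e-04,
        4.00419187e-03, -2.07465047e-05]), 'eef_pos': array([0.24085882, 0.52160416, 0.24947497]), 'eef_rot': array([-3.25223681e-04,  2.14713190e-01,  9.76676825e-01, -7.20484791e-04]), 'wrist_force': array([ 0.53755844,  0.19712146, -0.42582949]), 'torque': array([-0.00928695, -0.02800981, -0.036542  ]), 'grasp_force': 0.0, 'opening': 1.0008124662014615} 0.019
```

View pics/t0.png

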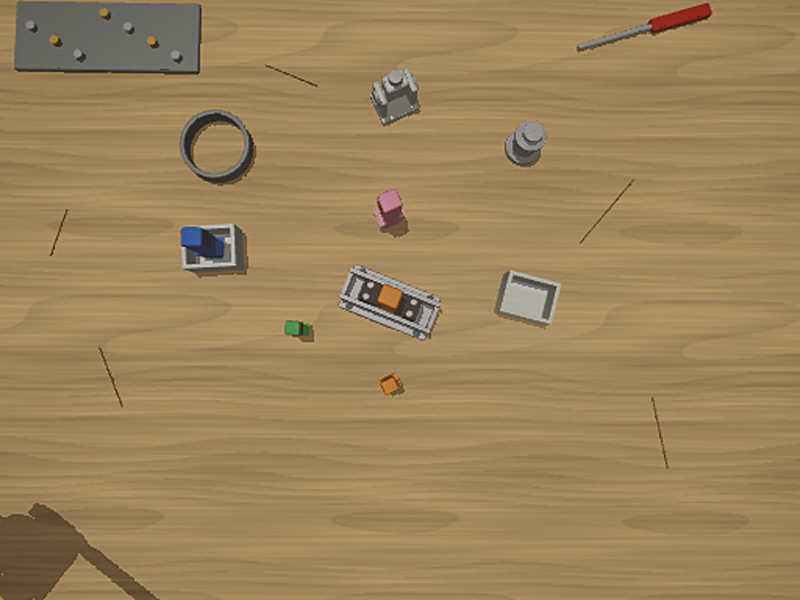

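View pics/s0.png

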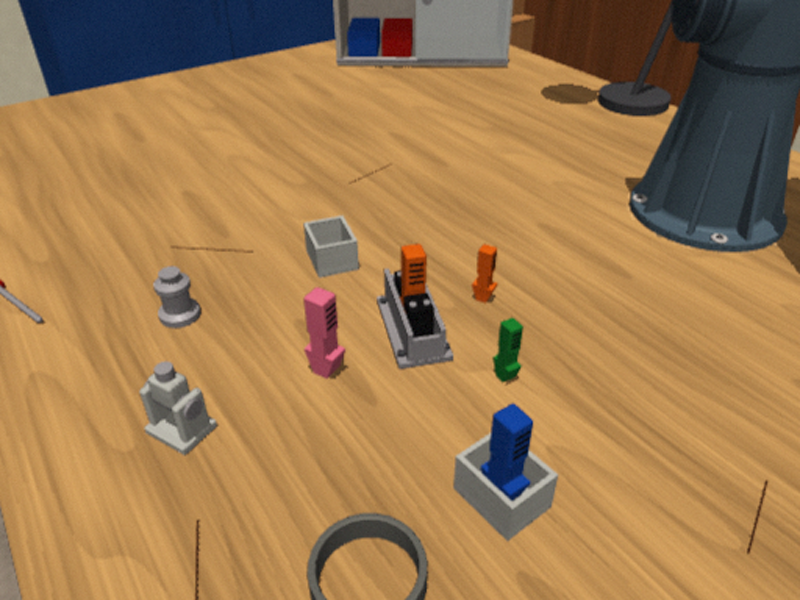

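The top picture (800x600) shows these wedge look-alikes:
- Orange in the channel at (390,297), the larger one and between the clamps.
- Small orange at (390,384).
- Pink at (390,205) and green at (297,328), both to be left.
- Blue spare at (205,240), in the second stand.

I choose (390,297). The empty stand is at (529,298).

```bash
python3 - <<'E'
from h import *
a=np.load('t0.npy');b=np.load('s0.npy')
def rect(n,mask,z,box):
    m=np.zeros_like(mask);x0,y0,x1,y1=box;m[y0:y1,x0:x1]=mask[y0:y1,x0:x1]
    m=cv2.morphologyEx(m,cv2.MORPH_CLOSE,np.ones((5,5)))
    c=max(cv2.findContours(m,0,2)[0],key=cv2.contourArea)[:,0]
    P=np.array([on(n,u,v,z)[:2] for u,v in c.astype(float)+0.0]).astype(np.float32)
    r=cv2.minAreaRect(P*1000);print(n,z,np.round(r[0],1),np.round(r[1],1),round(r[2],1),len(c))
    q=c.mean(0);return m
A=cv2.cvtColor(a,cv2.COLOR_RGB2HSV)
org=((A[...,0]>5)&(A[...,0]<20)&(A[...,1]>190)&(A[...,2]>140)).astype(np.uint8)*255
gray=((A[...,1]<60)&(A[...,2]>85)).astype(np.uint8)*255
m1=rect('top',org,.115,(235,175,265,205))
m2=rect('top',gray,.05,(205,160,290,225))
m2b=rect('top',gray,.0,(205,160,290,225))
m3=rect('top',gray,.046,(310,165,365,215))
B=cv2.cvtColor(b,cv2.COLOR_RGB2HSV)
ob=((B[...,0]>3)&(B[...,0]<16)&(B[...,1]>200)).astype(np.uint8)*255
sb=np.zeros_like(ob);sb[150:200,250:280]=ob[150:200,250:280]
ys,xs=np.where(sb>0);print('scene org',xs.min(),xs.max(),ys.min(),ys.max())
cr=np.hstack([cv2.resize(a[150:230,200:370],None,fx=2.3,fy=4*.575,interpolation=2)[:, :390],cv2.resize(b[130:240,180:330],(390,184),interpolation=2)])
t=cv2.resize(a[155:225,205:365],(800,350),interpolation=2)
s=cv2.resize(b[135:237,150:380],(560,248),interpolation=2)
o=np.zeros((600,800,3),np.uint8);o[:350]=t;o[350:598,:560]=s
cv2.imwrite('pics/c0.png',o[:,:,::-1])
E
```

```text
top 0.115 [539.2 -18.4] [1.9 7.5] 0.6 5
top 0.05 [524.3 -21.8] [127.3  60.2] 68.7 123
top 0.0 [527.7 -21.9] [135.6  64.2] 68.7 123
top 0.046 [ 532.8 -205.8] [76.3 57.8] 76.9 63
scene org 256 272 156 194
```

View pics/c0.png

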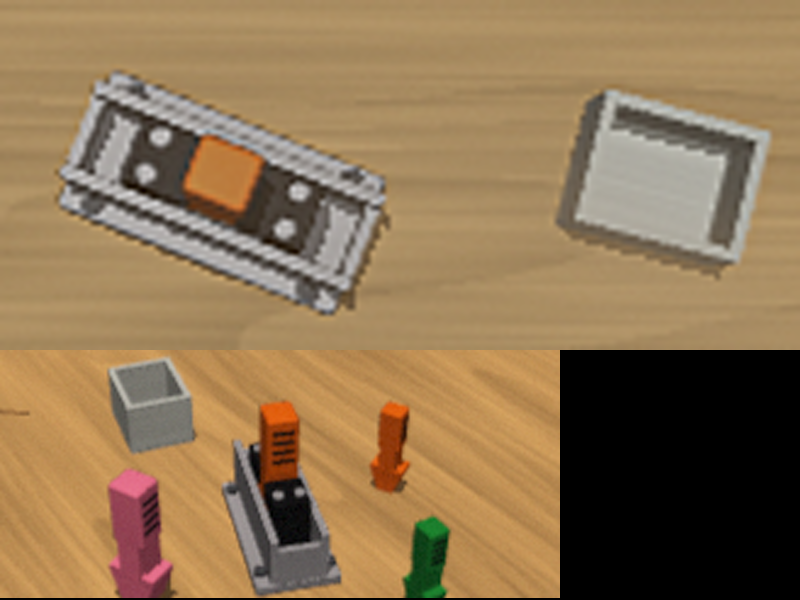

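The crop confirms the choice: the large orange head sits between the black clamps, at crop (225,173), and the stand rim is around crop (672,178).

```bash
python3 - <<'E'
from h import *
a=np.load('t0.npy')
A=cv2.cvtColor(a,cv2.COLOR_RGB2HSV)
m=((A[...,0]>5)&(A[...,0]<16)&(A[...,1]>170)).astype(np.uint8);s=np.zeros_like(m);s[178:202,238:262]=m[178:202,238:262]
ys,xs=np.where(s>0);print(len(xs),xs.min(),xs.max(),ys.min(),ys.max(),a[189,250],A[189,250])
S=lambda L,z:np.array([on('top',205+u/5-.4,155+v/5-.4,z) for u,v in L])
h=S([(200,137),(265,152),(250,212),(185,195)],.115);print('head',h.mean(0),np.round(np.diff(h,axis=0)*1000,1))
h=S([(605,92),(770,132),(738,262),(575,226)],.046);print('stand',h.mean(0),np.round(np.diff(h,axis=0)*1000,1))
print('cent',on('top',xs.mean(),ys.mean(),.113))
for v in (157,): print('scene top', on('scene',264.5,v,.115), )
# channel outer wall top centre via crop corners
h=S([(100,83),(385,185),(350,290),(62,175)],.05);print('chan',h.mean(0),np.round(np.diff(h,axis=0)*1000,1))
o=ctrl.get_obs()
from scipy.spatial.transform import Rotation as R
q=o['eef_rot'];M=R.from_quat([q[1],q[2],q[3],q[0]]).as_matrix();print(M.round(3))
for t in ([.529,-.021,.18],[.529,-.021,.25]): print(M.T@(np.array(t)-o['eef_pos'])*100)
E
```

```text
140 242 257 182 199 [187 123  62] [ 15 170 187]
head [ 0.52626781 -0.0234306   0.115     ] [[ -5.4 -24.4   0. ]
 [-22.6   5.4   0. ]
 [  6.2  24.4   0. ]]
stand [ 0.53175093 -0.208372    0.046     ] [[-16.  -68.3   0. ]
 [-53.9  13.7   0. ]
 [ 14.2  67.2   0. ]]
cent [ 0.52577473 -0.02299039  0.113     ]
scene top [ 0.52179458 -0.03196398  0.115     ]
chan [ 0.52754384 -0.0235097   0.05      ] [[ -40.9 -117.3    0. ]
 [ -43.1   14.1    0. ]
 [  46.   118.2    0. ]]
[[-0.908  0.419 -0.001]
 [ 0.419  0.908 -0.001]
 [ 0.    -0.002 -1.   ]]
[-48.91704311 -37.16167278   6.98905399]
[-4.89147619e+01 -3.71725019e+01 -1.09372657e-02]
```

Emit:
send_rows --dr '[[0,0,0],[0,0,-0.3],[0,0,-0.67],[0,0,-0.67],[0,0,-0.67],[0,0,-0.67],[0,0,-0.67],[0,0,-0.67]]' --xyz '[[-2,-1.5,0],[-6,-4.6,0],[-10.5,-8.1,0],[-15,-11.6,0.5],[-19.5,-15,1],[-24,-18.5,1.5],[-28.5,-22,2],[-33,-25.4,2.5]]' --jaw '[100,100,100,100,100,100,100,100]'

```text
time_s: 1.1
eef_pos: [0.4345, 0.1513, 0.225]
eef_rot: [-0.0, 0.18, 0.984, 0.0]
wrist_force: [0.4, 1.3, 0.7]
opening: 1.001
grasp_force: 0.0
```

```bash
cat >> h.py <<'E'
from scipy.spatial.transform import Rotation as R
def tool():
    o=ctrl.get_obs();q=o['eef_rot'];M=R.from_quat([q[1],q[2],q[3],q[0]]).as_matrix();return o,M
def to(p):
    o,M=tool();print(o['time_s'],'pos',o['eef_pos'].round(4),'yang',np.degrees(np.arctan2(M[0,1],M[1,1])).round(2),'z',M[:,2].round(3),'F',o['wrist_force'].round(1),'op',round(o['opening'],3),'g',round(o['grasp_force'],1),'->',(M.T@(np.array(p)-o['eef_pos'])*100).round(2))
E
python3 -c "
from h import *
to([.526,-.023,.2])"
```

```text
1.1 pos [0.4345 0.1513 0.225 ] yang 20.78 z [-0.  0. -1.] F [0.4 1.3 0.7] op 1.001 g 0.0 -> [-14.73 -13.05   2.5 ]
```

Emit:
send_rows --dr '[[0,0,0],[0,0,0],[0,0,0],[0,0,0],[0,0,0],[0,0,0],[0,0,0],[0,0,0]]' --xyz '[[-3.5,-3.1,0.5],[-7.3,-6.5,1.2],[-11,-9.8,2],[-13.8,-12.2,2.5],[-14.73,-13.05,3.5],[-14.73,-13.05,5],[-14.73,-13.05,6],[-14.73,-13.05,6]]' --jaw '[100,100,100,100,100,100,100,100]'

```text
time_s: 2.1
eef_pos: [0.5244, -0.0198, 0.164]
eef_rot: [-0.001, 0.18, 0.984, 0.0]
wrist_force: [-0.1, 1.0, 0.5]
opening: 1.0
grasp_force: 0.0
```

```bash
python3 - <<'E'
from h import *
to([.526,-.023,.095])
a=grab('top','t1.png');b=grab('scene','s1.png')
o=np.zeros((600,800,3),np.uint8);o[:300,:400]=cv2.resize(a[140:240,185:318],(400,300));o[:,400:]=cv2.resize(b[80:260,200:320],(400,600))
cv2.imwrite('pics/c1.png',o[:,:,::-1])
E
```

```text
2.1 pos [ 0.5244 -0.0198  0.164 ] yang 20.69 z [-0.003  0.001 -1.   ] F [-0.1  1.   0.5] op 1.0 g 0.0 -> [-0.28 -0.24  6.9 ]
```

View pics/c1.png

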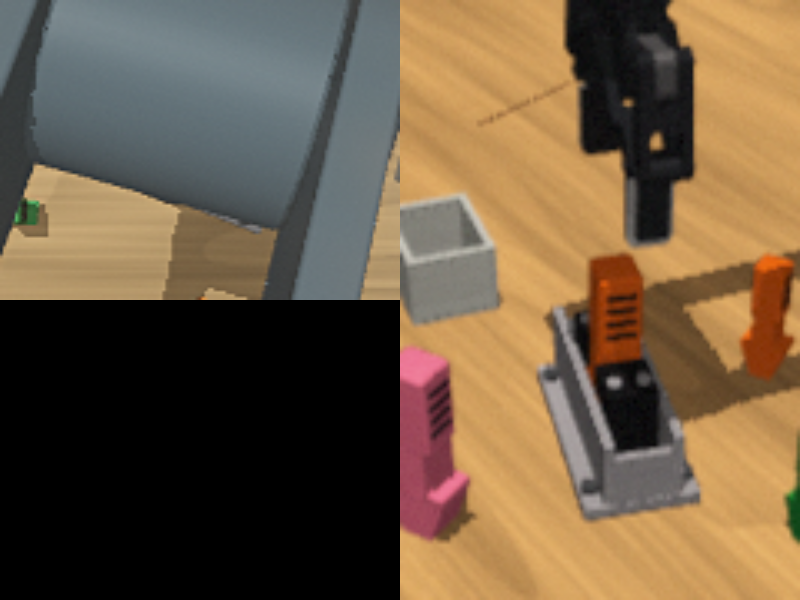

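The scene crop shows the open gripper above the head, whose top face is around crop (616,271), and the near finger ending at crop (648,240). The arm hides the top view.

```bash
python3 - <<'E'
from h import *
for p in ((616,271),(613,273)): print(on('scene',200+(p[0]-400)/3.333-.4,80+p[1]/3.333-.4,.115))
f=lambda q:(400+(q[0]-200)*3.333,(q[1]-80)*3.333)
o,M=tool()
for s in (.0425,.057):
  for x in(-.011,.011): print('finger tip',f(proj('scene',o['eef_pos']+M@[x,s,.006])))
print(f(proj('scene',np.array([.526,-.023,.115]))))
E
```

```text
[ 0.5289823  -0.02200258  0.115     ]
[ 0.53131336 -0.02135587  0.115     ]
finger tip (np.float64(623.1037180797143), np.float64(241.44450626559572))
finger tip (np.float64(668.1014094846115), np.float64(235.4322241810898))
finger tip (np.float64(631.0210616851023), np.float64(257.7484614414128))
finger tip (np.float64(676.7365654268226), np.float64(251.53670793373456))
(np.float64(618.2971336147759), np.float64(266.9701105951766))
```

Emit:
send_rows --dr '[[0,0,0],[0,0,0],[0,0,0],[0,0,0],[0,0,0],[0,0,0],[0,0,0],[0,0,0]]' --xyz '[[-0.1,0,1.5],[-0.1,0,3.5],[-0.1,0,5.5],[-0.1,0,6.8],[-0.1,0,7],[-0.1,0,7],[-0.1,0,7],[-0.1,0,7]]' --jaw '[100,100,100,80,60,45,35,20]'

```text
time_s: 3.2
eef_pos: [0.5271, -0.022, 0.0962]
eef_rot: [0.001, 0.18, 0.984, -0.0]
wrist_force: [-0.8, -1.5, 3.5]
opening: 0.294
grasp_force: 58.6
```

Emit:
send_rows --dr '[[0,0,0],[0,0,0],[0,0,0],[0,0,0],[0,0,0],[0,0,0],[0,0,0],[0,0,0]]' --xyz '[[0,0,0],[0,0,0],[0,0,0],[0,0,0],[0,0,0],[0,0,0],[0,0,0],[0,0,0]]' --jaw '[10,0,0,0,0,0,0,0]'

```text
time_s: 4.2
eef_pos: [0.5272, -0.022, 0.0962]
eef_rot: [0.001, 0.18, 0.984, -0.0]
wrist_force: [-1.7, -1.4, 5.8]
opening: 0.298
grasp_force: 58.8
```

```bash
python3 - <<'E'
from h import *
to([.526,-.023,.095]); o,M=tool();print(o['torque'])
b=grab('scene','s2.png')
cv2.imwrite('pics/c2.png',cv2.resize(b[100:260,180:340,::-1],(600,600)))
E
```

```text
4.2 pos [ 0.5272 -0.022   0.0962] yang 20.78 z [ 0.001 -0.001 -1.   ] F [-1.7 -1.4  5.8] op 0.298 g 58.8 -> [ 0.08 -0.14  0.12]
[-0.29268044  0.27365631  0.00564257]
```

View pics/c2.png

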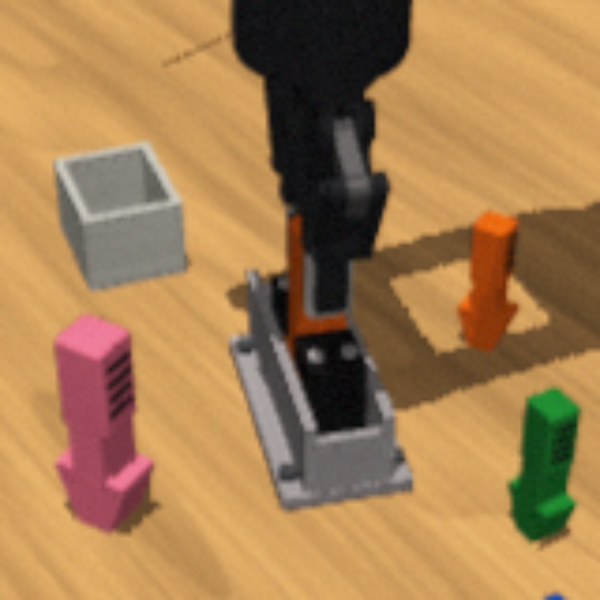

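The fingers hold the head (crop about (330,290)), and the wedge is still upright in the channel. Next is the pull to one side.

Emit:
send_rows --dr '[[0,0,0],[0,0,0],[0,0,0],[0,0,0],[0,0,0],[0,0,0],[0,0,0],[0,0,0]]' --xyz '[[0,0.2,-0.05],[0,0.5,-0.05],[0,0.8,-0.05],[0,1.1,-0.05],[0,1.3,-0.05],[0,1.4,-0.05],[0,1.4,-0.05],[0,1.4,-0.05]]' --jaw '[0,0,0,0,0,0,0,0]'

```text
time_s: 5.25
eef_pos: [0.532, -0.0091, 0.0962]
eef_rot: [0.001, 0.18, 0.984, -0.001]
wrist_force: [-0.5, -5.7, 3.5]
opening: 0.296
grasp_force: 58.9
```

```bash
python3 - <<'E'
from h import *
to([.5272,-.022,.0962])
E
```

```text
5.25 pos [ 0.532  -0.0091  0.0962] yang 20.77 z [ 0.001 -0.001 -1.   ] F [-0.5 -5.7  3.5] op 0.296 g 58.9 -> [-0.   -1.37 -0.  ]
```

Emit:
send_rows --dr '[[0,0,0],[0,0,0],[0,0,0],[0,0,0],[0,0,0],[0,0,0],[0,0,0],[0,0,0]]' --xyz '[[0,-0.4,0],[0,-0.9,0],[0,-1.4,0],[0,-1.8,0],[0,-2.2,0],[0,-2.6,0],[0,-2.8,0],[0,-2.8,0]]' --jaw '[0,0,0,0,0,0,0,0]'

```text
time_s: 6.25
eef_pos: [0.522, -0.0338, 0.0962]
eef_rot: [0.0, 0.181, 0.984, 0.001]
wrist_force: [1.7, 4.3, 5.9]
opening: 0.295
grasp_force: 59.3
```

```bash
python3 - <<'E'
from h import *
to([.5272,-.022,.0962])
E
```

```text
6.25 pos [ 0.522  -0.0338  0.0962] yang 20.8 z [ 0.001  0.002 -1.   ] F [1.7 4.3 5.9] op 0.295 g 59.3 -> [-0.07  1.29 -0.  ]
```

Emit:
send_rows --dr '[[0,0,0],[0,0,0],[0,0,0],[0,0,0],[0,0,0],[0,0,0],[0,0,0],[0,0,0]]' --xyz '[[0,0.4,0],[0,0.9,0],[0,1.3,0],[0,1.35,0],[0,1.35,0],[0,1.35,-0.3],[0,1.35,-0.8],[0,1.35,-1.4]]' --jaw '[0,0,0,0,0,0,0,0]'

```text
time_s: 7.25
eef_pos: [0.5259, -0.0219, 0.1097]
eef_rot: [-0.001, 0.18, 0.984, 0.0]
wrist_force: [0.7, 0.6, -1.3]
opening: 0.299
grasp_force: 58.7
```

```bash
python3 - <<'E'
from h import *
to([.5272,-.022,.0962])
E
```

```text
7.25 pos [ 0.5259 -0.0219  0.1097] yang 20.77 z [-0.001  0.    -1.   ] F [ 0.7  0.6 -1.3] op 0.299 g 58.7 -> [-0.13  0.03  1.35]
```

Emit:
send_rows --dr '[[0,0,0],[0,0,0],[0,0,0],[0,0,0],[0,0,0],[0,0,0],[0,0,0],[0,0,0]]' --xyz '[[0,0,-1],[0,0,-2.5],[0,0,-4.5],[0,0,-6.5],[0,0,-8.5],[0,0,-10.5],[0,0,-11.5],[0,0,-11.5]]' --jaw '[0,0,0,0,0,0,0,0]'

```text
time_s: 8.25
eef_pos: [0.5269, -0.0222, 0.2259]
eef_rot: [0.001, 0.18, 0.984, -0.0]
wrist_force: [-0.0, 0.1, -1.9]
opening: 0.294
grasp_force: 58.7
```

```bash
python3 - <<'E'
from h import *
to([.532,-.208,.2262])
E
```

```text
8.25 pos [ 0.5269 -0.0222  0.2259] yang 20.77 z [ 0.002 -0.001 -1.   ] F [-0.   0.1 -1.9] op 0.294 g 58.7 -> [ -7.07 -17.19  -0.02]
```

Emit:
send_rows --dr '[[0,0,-0.1],[0,0,-0.3],[0,0,-0.6],[0,0,-0.9],[0,0,-1.1],[0,0,-1.25],[0,0,-1.25],[0,0,-1.25]]' --xyz '[[-0.6,-1.5,0],[-1.9,-4.5,0],[-3.3,-8,0],[-4.7,-11.5,0],[-6.1,-14.7,0],[-6.9,-16.7,0],[-7.1,-17.2,0],[-7.1,-17.2,0]]' --jaw '[0,0,0,0,0,0,0,0]'

```text
time_s: 9.25
eef_pos: [0.5314, -0.2076, 0.2241]
eef_rot: [-0.001, 0.116, 0.993, 0.0]
wrist_force: [-0.7, 0.5, -0.6]
opening: 0.296
grasp_force: 58.8
```

```bash
python3 - <<'E'
from h import *
to([.532,-.208,.094])
b=grab('scene','s3.png')
cv2.imwrite('pics/c3.png',cv2.resize(b[40:200,150:310,::-1],(600,600)))
E
```

```text
9.25 pos [ 0.5314 -0.2076  0.2241] yang 13.32 z [-0.001  0.001 -1.   ] F [-0.7  0.5 -0.6] op 0.296 g 58.8 -> [-0.08 -0.03 13.01]
```

View pics/c3.png

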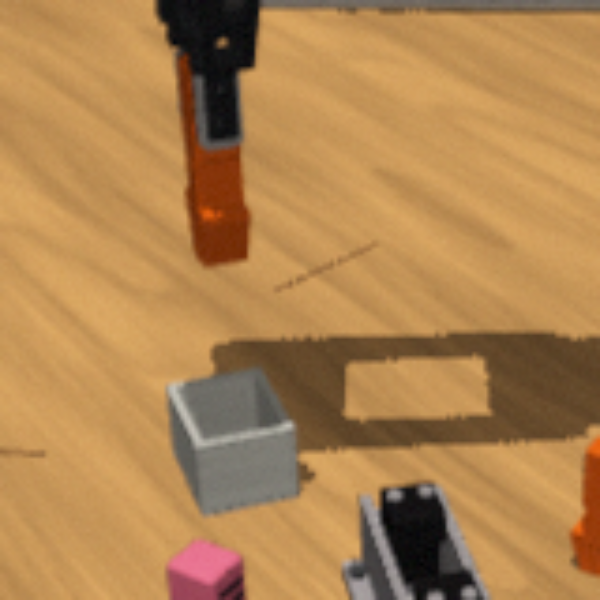

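The wedge hangs upright above the empty stand, whose rim centre is at crop (231,407). I'll cross-check that point from this view.

```bash
python3 - <<'E'
from h import *
print(on('scene',150+231.5/3.75-.4,40+407/3.75-.4,.046))
E
```

```text
[ 0.5322126  -0.21032681  0.046     ]
```

Emit:
send_rows --dr '[[0,0,0],[0,0,0],[0,0,0],[0,0,0],[0,0,0],[0,0,0],[0,0,0],[0,0,0]]' --xyz '[[-0.05,-0.1,1.5],[-0.05,-0.1,3.5],[-0.05,-0.1,5.5],[-0.05,-0.1,7.2],[-0.05,-0.1,8.5],[-0.05,-0.1,9.8],[-0.05,-0.1,11],[-0.05,-0.1,11.5]]' --jaw '[0,0,0,0,0,0,0,0]'

```text
time_s: 10.3
eef_pos: [0.5317, -0.209, 0.1089]
eef_rot: [-0.0, 0.116, 0.993, 0.0]
wrist_force: [0.1, 1.3, -0.5]
opening: 0.295
grasp_force: 58.8
```

```bash
python3 - <<'E'
from h import *
to([.532,-.209,.0935])
E
```

```text
10.3 pos [ 0.5317 -0.209   0.1089] yang 13.28 z [-0.001  0.001 -1.   ] F [ 0.1  1.3 -0.5] op 0.295 g 58.8 -> [-0.03  0.    1.54]
```

Emit:
send_rows --dr '[[0,0,0],[0,0,0],[0,0,0],[0,0,0],[0,0,0],[0,0,0],[0,0,0],[0,0,0]]' --xyz '[[0,0,0.4],[0,0,0.8],[0,0,1.2],[0,0,1.5],[0,0,1.6],[0,0,1.65],[0,0,1.65],[0,0,1.65]]' --jaw '[0,0,0,0,0,0,0,0]'

```text
time_s: 11.3
eef_pos: [0.5321, -0.2092, 0.0934]
eef_rot: [0.0, 0.116, 0.993, -0.0]
wrist_force: [-0.4, 0.1, -1.2]
opening: 0.294
grasp_force: 58.8
```

```bash
python3 - <<'E'
from h import *
to([.532,-.209,.0925])
E
```

```text
11.3 pos [ 0.5321 -0.2092  0.0934] yang 13.28 z [ 0. -0. -1.] F [-0.4  0.1 -1.2] op 0.294 g 58.8 -> [0.01 0.02 0.09]
```

Emit:
send_rows --dr '[[0,0,0],[0,0,0],[0,0,0],[0,0,0],[0,0,0],[0,0,0],[0,0,0],[0,0,0]]' --xyz '[[0,0,0.05],[0,0,0.1],[0,0,0.15],[0,0,0.2],[0,0,0.2],[0,0,0.2],[0,0,0.2],[0,0,0.2]]' --jaw '[0,0,0,0,0,0,0,0]'

```text
time_s: 12.3
eef_pos: [0.532, -0.2092, 0.0913]
eef_rot: [0.0, 0.116, 0.993, 0.0]
wrist_force: [-0.3, -0.2, -0.6]
opening: 0.3
grasp_force: 58.9
```

Emit:
send_rows --dr '[[0,0,0],[0,0,0],[0,0,0],[0,0,0],[0,0,0],[0,0,0],[0,0,0],[0,0,0]]' --xyz '[[0,0,0],[0,0,0],[0,0,0],[0,0,0],[0,0,0],[0,0,0],[0,0,0],[0,0,0]]' --jaw '[31,34,38,45,55,70,85,100]'

```text
time_s: 13.3
eef_pos: [0.532, -0.2092, 0.0913]
eef_rot: [0.0, 0.116, 0.993, -0.0]
wrist_force: [0.2, -0.5, 0.0]
opening: 0.996
grasp_force: 0.0
```

Emit:
send_rows --dr '[[0,0,0],[0,0,0],[0,0,0],[0,0,0],[0,0,0],[0,0,0],[0,0,0],[0,0,0]]' --xyz '[[0,0,0],[0,0,-0.5],[0,0,-2],[0,0,-4.5],[0,0,-7.5],[0,0,-11],[0,0,-14],[0,0,-15]]' --jaw '[100,100,100,100,100,100,100,100]'

```text
time_s: 14.3
eef_pos: [0.5331, -0.2098, 0.2447]
eef_rot: [0.002, 0.116, 0.993, -0.001]
wrist_force: [-0.7, -0.4, -0.9]
opening: 1.002
grasp_force: 0.0
```

```bash
python3 - <<'E'
from h import *
to([.532,-.209,.0925])
b=grab('scene','s4.png')
cv2.imwrite('pics/c4.png',cv2.resize(b[40:200,150:310,::-1],(600,600)))
E
```

```text
14.3 pos [ 0.5331 -0.2098  0.2447] yang 13.27 z [ 0.004 -0.003 -1.   ] F [-0.7 -0.4 -0.9] op 1.002 g 0.0 -> [ 0.2   0.08 15.22]
```

View pics/c4.png

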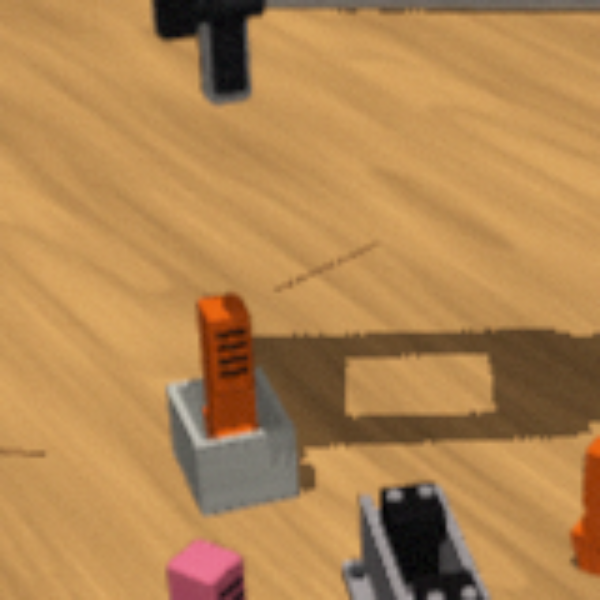

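The wedge stands upright in the middle of the stand pocket at crop (228,370), and the gripper is clear above it.

```bash
python3 -c "
from bench import ctrl
print(ctrl.hand_in())"
```

```text
the job is handed in; nothing more can be done
None
```

The orange wedge was worked free of both clamps, drawn straight up and left standing upright in the empty stand with the gripper clear; I handed the job in at about 14 s, and the hand-in reported no verdict.

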